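# Hold a chip carrier flush on the tilted stage

### The arm

A 6-joint arm with a two-finger parallel gripper is mounted at the origin on a cart in front of the work surface, level with it; the furniture and walls round the work are solid. World frame = base frame: x ahead of the robot, y to its left, z up, the work surface at z = 0. Lengths are in m, angles in rad, forces in N, time in s.
With the tool pointing down it reaches from about 0.275 to 0.775 m from the base axis. Payload 14.6 kg.
Tool frame: the origin (TCP) lies between the finger pads; the fingertips stand 17 mm ahead of it and the grasp point (between the pads) lies 2 mm behind it (r.finger_overhang is the distance from the TCP to the fingertips, in m); z points along the fingers, y is the line along which they close (so a half turn about z gives the same grasp; the last joint's range is limited). The gripper opens to 85 mm and grips with 20 to 120 N. Pads are 22 mm wide; open, the fingers measure 114 mm over their backs; the gripper's body (76 mm by 85 mm) begins 54 mm behind the grasp point. The pads swing forward as they close: fully open they stand 13 mm farther back than shut.
Start: joints at [1.053, 0.263, -0.048, 1.259, 0, 1.415], TCP at [0.186, 0.491, 0.248] pointing down, gripper open.
Joint ranges: [-2.65, 2.65], [-0.89, 1.7], [-1.18, 1.37], [-2.13, 2.11], [-1.35, 1.29], [-3.14, 3.14]. Speed limits (rad/s): [1.89, 1.89, 2.57, 2.79, 3.14, 3.14].

### API

Orientations are given as a rotation vector (axis times angle).
In Python, from rig import sensors, capture, camera_model, order, r gives the robot as it stands. The module is installed in compiled form; this text tells all that it offers.
- The arm moves only by the tool arm_command, never from a script. Its argument "moves" is a list of rows, each a list of 5 numbers: the shift along the tool's x, y, z in m, then the turn about the tool's z in degrees, then the gripper's target within -1 to 1 (fully open at 1, half-way at 0, shut at -1). In form: [[dx, dy, dz, turn, fingers], ...]. A call has 1 to 8 rows; each row is the pose to reach, as a shift and turn from the pose commanded when the call began, along the tool's axes at that moment; what a row does not reach only later rows make up. A row lasts 1/12 s, in which the tool goes at most 41.7 mm and 7.16 degrees, less where a joint would pass 70% of its speed; a pose out of reach is approached as far as the arm can. A call with a gripper value outside its range is refused whole. The fingers move at their own pace and stop on an object; "force" is the grip in N (left out, the last holds). Time passes only in rows, so rows that repeat a pose let the fingers close. It gives the time, the measured TCP pose, the force, the opening and the grip force at its end, in the units of the state.
- sensors.observe(): the state, without advancing time (a new reading comes with each control period).
- capture(name): name is "scene" or "top" or "wrist"; returns (picture, depth): 420x560x3 uint8, red, green, blue; 420x560 float32, m along the optical axis (not along the pixel's ray), 0 where there is no reading.
- camera_model(name): a dict with "camera_matrix" (3x3 intrinsics, pixels), "eye" and "orientation" of the camera in the world; the wrist camera has in their place "tool_from_camera" (4x4, takes a point from camera to tool coordinates, whose origin is the TCP and whose axes are the flange's). Camera axes: x right, y up, looking along -z (the intrinsics and any distortion apply to the point x, -y, -z); pixel columns grow to the right and rows downward; lengths in m; the calibration is good to about 2 mm. A picture is of the moment at which its call begins: read the wrist's pose just before it. camera_model takes no time and is no camera call.
- order.sign_off(): hands the job in; it is judged then, once.
The state is a dict: "time_s": time; "joint_positions": joint angles; "joint_velocities": joint speeds; "joint_torque": joint torques, N m; "position": TCP position; "tool_rot": TCP orientation; "contact_force": force on the tool from outside, world axes, zero at the start; "wrist_torque": the same for the moment, N m; "finger_gap": opening from 0.0 (shut) to 1.0 (fully open); "grip_force": force on a finger pad.
Only numpy, scipy, OpenCV 4.12 (cv2) and the standard library are available. Lean on these libraries where they do the work, as an engineer would, in place of code of your own. Each camera call takes 0.05 s, during which the arm holds its last target. There are 200 camera calls.

### The job

Pick up the chip carrier by its bridge grip and lay it on the sloping face of the tilt stage, then slide it down the slope until its tongue is fully home under the lip at the bottom. Press it down gently so that it lies flush on the face with both sprung ports pushed in, and finish while still gripping it and holding it pressed there, so that I can fit the thumb screws. Do not knock over the two glass beakers.

Things in the scene. Friction and masses are not known exactly. Their poses are not given: they have to be found in the camera images.
- carrier: Chip carrier lying flat, 0.16 kg: aluminium plate with a glass chip, black bridge grip on top, thin tongue at its toe end. Origin on the underside, midway along its 100 mm; z out of its top, x lengthwise from toe to heel. Plate: x from -32 to +50 mm, 60 wide, 6 thick (8 over the glass).
- carrier_toe (a point): Middle of the tip of the carrier's tongue, on the underside (carrier x = -50 mm); axes as the carrier. The tongue runs from here to x = -32, 4 mm thick and flush with the underside, 44 wide, narrowing to 36 over the last 10 mm.
- carrier_heel (a point): The middle of the carrier's other end, on the underside (carrier x = +50 mm); same axes as the carrier.
- carrier_grip (a point): Middle of the carrier's bridge grip (carrier x = +9, 33 mm above the underside); axes as the carrier. A bar along x, 16 wide in y, 68 long, from 24 to 42 mm above the underside, on two end posts (50 mm clear between them); take it across its 16 mm width.
- stage: Tilt stage, fixed to the worktop: grey base 140 x 124 x 10 mm, a sloping aluminium plate hinged 45 mm up at its front (-x) edge and rising to the back (+x), a black locking knob reaching 81 mm to the left (+y). Origin: centre of the base's underside; x from the low front to the high back.
- seat (a point): Where the tip of the tongue belongs: on the sloping face, middle of the stop at its low end. x up the slope, y to the left along the face, z out of the face. The face is 92 wide and runs to x = 118 mm. Seated, the carrier's axes are parallel to these and its toe point is here.
- lip (a point): Middle of the free edge of the lip over the seat (x = 16 mm, 8 mm above the face from the seat; axes as the seat). The lip covers the face from the stop to here, 8 mm clear below, its top 14 mm above the face; cheeks 50 mm apart, flared at the entry, guide the tongue. The tongue can only slide in down the face, from x over 20 mm.
- tilt (a joint): Slope of the face in rad from level (0.28 to 0.58), locked by stiff friction: it does not yield to the forces of this job.
- port_left (a joint): Left sprung port in the face at x = 72, y = +18 mm from the seat: a round rubber-topped nozzle 16 mm across. 0 m = fully up, standing 5 mm above the face; 0.005 = pressed flush with it. It takes 1.6 N to start it and 3.6 N to hold it flush.
- port_right (a joint): Right sprung port, the same, at x = 72, y = -18 mm from the seat.
- beaker: Glass beaker, 54 mm across, 70 high, standing at the back of the worktop; origin at the centre of its underside, z up.
- small_beaker: Smaller glass beaker, 45 mm across, 60 high, standing at the back of the worktop; origin at the centre of its underside, z up.
Mind the look-alikes: they are no part of the job. What is shaped like the carrier but turquoise is not meant.

How it is judged:
On the way, in this order (a step that is already met when the one before it is completed fails the run):
1. the carrier is lifted off the worktop (height (world z) of each of carrier_toe, carrier_heel above 0.03 m), for 0.1 s.
2. its tongue is home under the lip of the stage (x of carrier_toe in the frame of seat between -0.003 and 0.006 m and y of carrier_toe in the frame of seat between -0.006 and 0.006 m and z of carrier_toe in the frame of seat between -0.003 and 0.005 m), for 0.1 s.
At the end, for the whole second after the job is handed in: The robot still grips the carrier, at rest, pressed (over 4 N) on the face: tongue tip within 4 mm of the stop and 5 mm of the middle, toe and heel under 2 mm off the face, plate within 0.04 rad of flush and 0.12 rad of straight, both ports in by over 3.5 of 5 mm (x of carrier_toe in the frame of seat between -0.003 and 0.004 m and y of carrier_toe in the frame of seat between -0.005 and 0.005 m and z of each of carrier_toe, carrier_heel in the frame of seat below 0.002 m and angle between the z axis of carrier_toe and the z axis of seat, either way round below 0.04 rad and angle between the x axis of carrier_toe and the x axis of seat, either way round below 0.12 rad and value of joint each of port_left, port_right above 0.0035 m and contact force between carrier and stage above 4 N and contact force between the fingers and carrier above 3 N and linear speed of carrier below 0.02 m/s); the arm keeps its last pose, push and grip.
It fails at once if the carrier is rammed against the stage (over 80 N) (contact force between carrier and stage above 80 N).
It fails at once if a beaker is knocked over (angle between any of beaker, small_beaker's own z axis and vertical above 0.6 rad).
It also fails if it takes over 42 s, if anything falls off the work surface, if the arm or the gripper's body presses on something with over 40 N, if the wrist force passes 120 N, or if a joint passes its speed limit or range.

## Working session

There is one attempt and no reset: what is moved stays moved. The work goes in short steps, Python scripts to look and compute and a tool call to move; the robot and the scene stay as the last step left them, time stands still between calls to the robot, and variables do not carry over. Pictures are saved under pics/ and viewed, at most 10 in all, crops included, and the job is handed in when it is done.

Besides the shell and the picture viewer there is one more tool, called after "Request:" as a command line: name --pt "numbers of a row" for each row, then --argument value for the rest. arm_command: Moves the arm, as the interface text tells. Its arguments: {"type":"object","properties":{"moves":{"type":"array","items":{"type":"array","items":{"type":"number"}}},"force":{"type":"number"}},"required":["moves"]}

```bash
mkdir -p pics; ls
cat > h.py <<'E'
import numpy as np, cv2
from scipy.spatial.transform import Rotation as R
from rig import sensors, capture, camera_model, order, r
def cam(n):
    m=camera_model(n); K=np.array(m["camera_matrix"])
    if n=="wrist":
        s=sensors.observe(); T=np.eye(4); T[:3,:3]=R.from_rotvec(s["tool_rot"]).as_matrix(); T[:3,3]=s["position"]
        return K,T@np.array(m["tool_from_camera"])
    T=np.eye(4); o=np.array(m["orientation"]); T[:3,:3]=o if o.shape==(3,3) else R.from_rotvec(o).as_matrix(); T[:3,3]=m["eye"]
    return K,T
def cloud(K,T,d):
    v,u=np.mgrid[:d.shape[0],:d.shape[1]]
    P=np.stack([(u-K[0,2])/K[0,0]*d,-(v-K[1,2])/K[1,1]*d,-d],-1)
    W=P@T[:3,:3].T+T[:3,3]; W[d==0]=np.nan
    return W
def shot(n,f=None):
    K,T=cam(n); p,d=capture(n)
    np.savez(f"/tmp/{f or n}.npz",p=p,d=d,K=K,T=T)
    cv2.imwrite(f"pics/{f or n}.png",p[...,::-1]); return p,cloud(K,T,d)
def load(f):
    z=np.load(f"/tmp/{f}.npz"); return z["p"],cloud(z["K"],z["T"],z["d"])
E
python3 - <<'E'
from h import *
for n in("scene","top"):
    m=camera_model(n); print({k:np.round(v,3).tolist() if not isinstance(v,str) else v for k,v in m.items()})
    shot(n)
print(sensors.observe())
a=cv2.imread("pics/scene.png");b=cv2.imread("pics/top.png")
E
```

```text
pics
{'camera_matrix': [[379.604, 0.0, 274.659], [0.0, 379.604, 214.843], [0.0, 0.0, 1.0]], 'eye': [0.066, 0.332, 0.592], 'orientation': [0.464, -0.972, -2.064]}
{'camera_matrix': [[411.894, 0.0, 287.045], [0.0, 411.894, 208.371], [0.0, 0.0, 1.0]], 'eye': [0.42, -0.07, 0.922], 'orientation': [0.111, -0.137, -1.569]}
{'time_s': 0.1, 'joint_positions': array([ 1.05271337e+00,  2.63517314e-01, -4.88580653e-02,  1.25934708e+00,
       -5.51456384e-06,  1.41549717e+00]), 'joint_velocities': array([-0.00064445, -0.00125031,  0.00139995,  0.00055371, -0.00111387,
       -0.00197938]), 'joint_torque': array([ 3.57521109e-03, -6.38578820e+01,  3.85066223e+01,  1.00086385e-02,
       -1.48036606e-04,  2.02277550e-05]), 'position': array([0.18621679, 0.49065117, 0.24785692]), 'tool_rot': array([-5.66685276e-01, -3.08975415e+00,  1.37581683e-03]), 'contact_force': array([-0.90974934, -0.43814679,  0.5980108 ]), 'wrist_torque': array([0.0256017 , 0.04348147, 0.02287652]), 'grip_force': 0.0, 'finger_gap': 1.0021988203679948}
```

View pics/top.png

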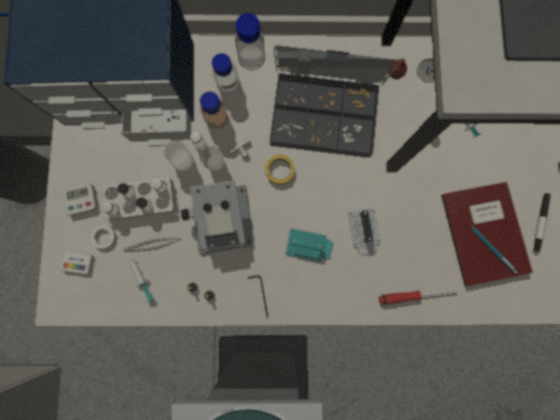

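View pics/scene.png

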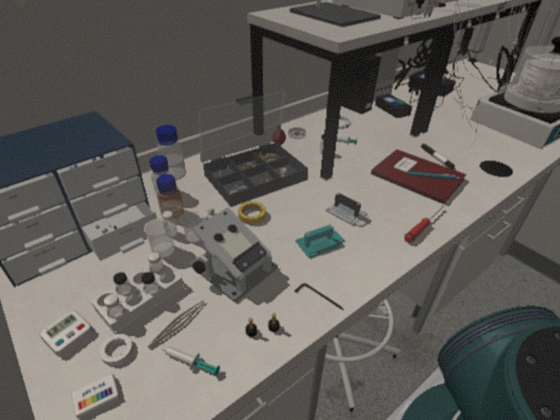

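The top view shows the stage at (220,215), with its low front and lip toward the robot and the ports at (208,207) and (226,205). The beakers are near (180,155) and (215,158). There are two carrier shapes: a turquoise one at (309,245), and an aluminium one with a black grip at (365,230). The aluminium one fits the description. I'll confirm it in an enlarged crop and get its rough position.

Run:
```python
from h import *
p,W=load("top"); s,S=load("scene")
a=cv2.resize(p[195:270,285:395],None,fx=5,fy=5,interpolation=2)
b=cv2.resize(s[180:300,190:380],None,fx=3,fy=3,interpolation=2)
c=np.zeros((375+0,790,3),np.uint8)
b=cv2.resize(b,(400,253)); a=cv2.resize(a,(390,266)); c[:266,:390]=a; c[:253,390:]=b
cv2.imwrite("pics/crop.png",c[:270,:,::-1])
for u,v in[(366,225),(363,240),(370,248),(375,235),(309,245),(180,155),(215,158),(222,240),(208,207),(226,205),(219,187)]: print(u,v,np.round(W[v,u],3))
# dark grip
z=W[...,2]; m=(p.max(2)<60)&(z>.03)&(z<.06); m[:,:345]=0;m[:,385:]=0;m[:205]=0;m[255:]=0
q=W[m]; print(len(q),q.mean(0),cv2.minAreaRect((q[:,:2]*1000).astype(np.float32)))
print(R.from_rotvec(sensors.observe()["tool_rot"]).as_matrix().round(3)); print(np.round(camera_model("wrist")["tool_from_camera"],3))
```

```text
366 225 [ 0.524 -0.255  0.042]
363 240 [ 0.494 -0.255  0.006]
370 248 [ 0.477 -0.271  0.001]
375 235 [ 0.505 -0.282  0.008]
309 245 [ 0.481 -0.132  0.04 ]
180 155 [0.685 0.155 0.022]
215 158 [0.683 0.08  0.003]
222 240 [0.49  0.05  0.069]
208 207 [0.555 0.077 0.092]
226 205 [0.559 0.041 0.091]
219 187 [0.595 0.054 0.1  ]
159 [ 0.52138119 -0.25514985  0.04105303] ((520.6948852539062, -256.2176208496094), (62.72638702392578, 12.253894805908203), 8.441548347473145)
[[-0.935  0.355 -0.   ]
 [ 0.355  0.935 -0.001]
 [ 0.    -0.001 -1.   ]]
[[-0.     0.949  0.315  0.08 ]
 [ 1.     0.    -0.001  0.001]
 [-0.001  0.315 -0.949 -0.125]
 [ 0.     0.     0.     1.   ]]
```

View pics/crop.png

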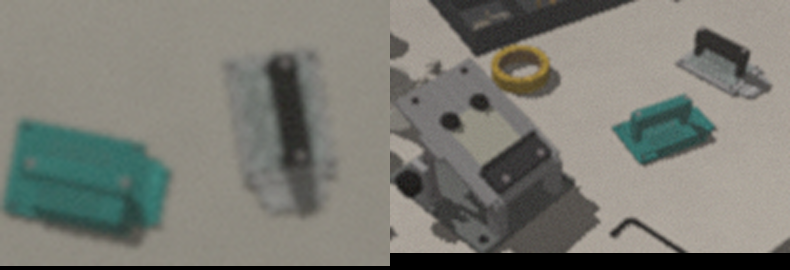

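The crop confirms it: the aluminium plate with the black grip is the carrier, with its tongue toward the robot. The turquoise one is the look-alike. On the way I'll look at the stage with the wrist camera.

Request:
arm_command --pt "-0.467 -0.289 -0.03 -27 1" --pt "-0.467 -0.289 -0.03 -27 1" --pt "-0.467 -0.289 -0.03 -27 1" --pt "-0.467 -0.289 -0.03 -27 1" --pt "-0.467 -0.289 -0.03 -27 1" --pt "-0.467 -0.289 -0.03 -27 1" --pt "-0.467 -0.289 -0.03 -27 1" --pt "-0.467 -0.289 -0.03 -27 1"

```text
time_s: 0.77
position: [0.3779, 0.2405, 0.2655]
tool_rot: [0.171, -3.137, 0.0]
contact_force: [0.8, 1.7, 0.9]
finger_gap: 1.002
grip_force: 0.0
```

```bash
cat >> h.py <<'E'
def go(x,y,z,az):
    "shift and turn to bring the TCP there with tool x at azimuth az (deg)"
    s=sensors.observe(); M=R.from_rotvec(s["tool_rot"]).as_matrix()
    a=np.degrees(np.arctan2(M[1,0],M[0,0])); t=-((az-a+180)%360-180)
    print("t",s["time_s"],"pos",np.round(s["position"],4),"az",round(a,2),"shift",np.round(M.T@(np.array([x,y,z])-s["position"]),4),"turn",round(t,2),"F",np.round(s["contact_force"],1),"tilt",M[:,2].round(4),"gap",round(s["finger_gap"],3),"grip",round(s["grip_force"],1))
E
python3 -c "
from h import *
go(.52,.055,.28,186)"
```

```text
t 0.7667 pos [0.3779 0.2405 0.2655] az -173.77 shift [-0.1212 -0.1999 -0.0145] turn 0.23 F [0.8 1.7 0.9] tilt [-0. -0. -1.] gap 1.002 grip 0.0
```

Request:
arm_command --pt "-0.121 -0.2 -0.015 0 1" --pt "-0.121 -0.2 -0.015 0 1" --pt "-0.121 -0.2 -0.015 0 1" --pt "-0.121 -0.2 -0.015 0 1" --pt "-0.121 -0.2 -0.015 0 1" --pt "-0.121 -0.2 -0.015 0 1" --pt "-0.121 -0.2 -0.015 0 1" --pt "-0.121 -0.2 -0.015 0 1"

```text
time_s: 1.43
position: [0.5196, 0.0556, 0.2798]
tool_rot: [0.167, -3.136, -0.0]
contact_force: [0.6, 1.1, 0.2]
finger_gap: 1.003
grip_force: 0.0
```

```bash
python3 -c "
from h import *
go(.52,-.256,.25,188.4)
shot('wrist','w_stage')"
```

```text
t 1.4333 pos [0.5196 0.0556 0.2798] az -173.92 shift [ 0.0326 -0.3099  0.0298] turn -2.32 F [0.6 1.1 0.2] tilt [-1.2e-03  1.0e-04 -1.0e+00] gap 1.003 grip 0.0
```

View pics/w_stage.png

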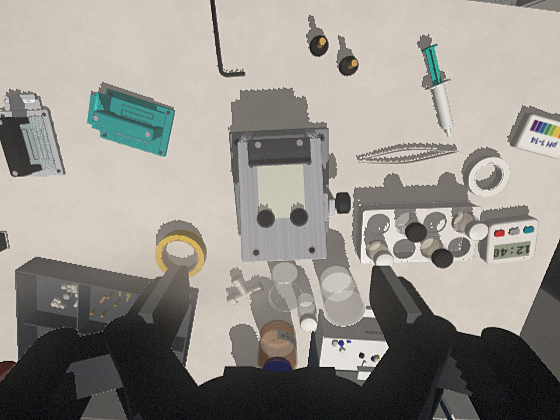

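The wrist view shows the stage's lip at (280,150), its ports at (265,218) and (299,216), and the high face edge at y≈260. The beakers at (285,285) and (340,295) are lower than that edge. Next I'll fit the face plane and the ports.

Run:
```python
from h import *
p,W=load("w_stage")
# face plane from bare aluminium strips / panel between lip and ports
m=np.zeros(p.shape[:2],bool); m[175:250,250:318]=1; m&=(p.max(2)>90)
q=W[m]; q=q[~np.isnan(q[:,0])]
for _ in range(4):
    c=q.mean(0); n=np.linalg.svd(q-c,full_matrices=False)[2][2]; n*=np.sign(n[2]); e=(q-c)@n; q=q[abs(e)<2*e.std()+3e-4]
print("n",n,"tilt",np.arccos(n[2]),"std",e.std(),len(q))
z=np.load("/tmp/w_stage.npz");K,T=z["K"],z["T"]
def ray(u,v,off):
    d=T[:3,:3]@np.array([(u-K[0,2])/K[0,0],-(v-K[1,2])/K[1,1],-1]); o=T[:3,3]
    return o+d*(((c-o)@n+off)/(d@n))
g=p.max(2)<70; k=np.zeros_like(g); k[200:235,250:318]=1
N,l,st,ce=cv2.connectedComponentsWithStats((g&k).astype(np.uint8)); P=[]
for i in range(1,N):
    if st[i,4]>80: x=ray(*ce[i],.005); P.append(x); print(st[i],ce[i],x)
P.sort(key=lambda a:-a[1]); yl=P[0]-P[1]; print("sep",np.linalg.norm(yl))
y=yl-n*(yl@n); y/=np.linalg.norm(y); x=np.cross(y,n); mid=(P[0]+P[1])/2-.005*n
seat=mid-.072*x; print("x",x,"y",y,"seat",seat,"az",np.degrees(np.arctan2(x[1],x[0])))
# checks in seat frame
Q=(W-seat)@np.array([x,y,n]).T
for v in range(130,270,6): print(v,np.round(Q[v,280]*1000,1),p[v,280])
for nm,u,v in[("L",325,240),("R",240,240)]: print(nm,np.round(Q[v,u]*1000,1))
# edge widths at row 240
for v in(190,240): 
  r_=[u for u in range(200,360) if abs(Q[v,u,2])<.003]; print(v,Q[v,r_[0]]*1000,Q[v,r_[-1]]*1000)
np.savez("/tmp/seat.npz",seat=seat,B=np.array([x,y,n]))
```

```text
n [-0.35526264 -0.05661081  0.93305073] tilt 0.36799438029769693 std 0.0007019791353183031 4487
[290 209  17  15 186] [298.26344086 215.90860215] [0.55340356 0.08043924 0.0900163 ]
[258 210  15  17 160] [265.28125 217.175  ] [0.55858956 0.04564939 0.08988009]
sep 0.03517452297615073
x [0.92306609 0.13618979 0.35972397] y [-0.14743625  0.98906398  0.00387237] seat [0.49131212 0.0535217  0.05938282] az 8.392907724348415
130 [-34.9   1.5 -41.4] [72 74 69]
136 [-17.1   1.4  -3.1] [113 112 114]
142 [-6.6  1.2 11.7] [74 72 75]
148 [-0.   1.  12.5] [80 75 75]
154 [ 6.1  0.7 11.4] [79 76 79]
160 [12.9  0.5 13.6] [65 66 64]
166 [16.9  0.2  0.4] [204 202 187]
172 [23.3 -0.1 -0.5] [202 197 181]
178 [29.9 -0.4 -0.7] [202 199 184]
184 [36.5 -0.6 -0.4] [203 199 184]
190 [43.1 -0.8  0.4] [197 194 177]
196 [49.7 -1.1  0.6] [206 200 186]
202 [56.2 -1.3  1.1] [200 199 181]
208 [62.6 -1.6 -0.9] [205 202 184]
214 [69.1 -1.8  0.6] [201 197 181]
220 [75.6 -2.1 -1.8] [166 162 161]
226 [82.1 -2.4 -1. ] [162 165 163]
232 [88.5 -2.6  0.7] [168 166 168]
238 [94.9 -2.8  0.8] [169 165 166]
244 [101.4  -3.1  -0.5] [164 163 164]
250 [107.9  -3.3  -0.8] [172 169 168]
256 [114.2  -3.6   0.3] [162 157 159]
262 [ 135.3   -6.1 -112.3] [140 132 129]
268 [141.2  -6.1 -95.4] [172 167 158]
L [98.9 45.4  0. ]
R [ 101.4  -61.1 -103.8]
190 [ 41.15325288 -45.64803654  -1.4235072 ] [44.76052299 45.9419101  -1.86384246]
240 [ 95.53691825 -44.97502319   0.27538282] [9.89047041e+01 4.54350964e+01 2.52825548e-02]
```

Request:
arm_command --pt "0.033 -0.31 0.03 -2.3 1" --pt "0.033 -0.31 0.03 -2.3 1" --pt "0.033 -0.31 0.03 -2.3 1" --pt "0.033 -0.31 0.03 -2.3 1" --pt "0.033 -0.31 0.03 -2.3 1" --pt "0.033 -0.31 0.03 -2.3 1" --pt "0.033 -0.31 0.03 -2.3 1" --pt "0.033 -0.31 0.03 -2.3 1"

```text
time_s: 2.15
position: [0.5194, -0.2574, 0.2498]
tool_rot: [0.232, -3.132, 0.0]
contact_force: [-0.7, 0.2, -0.5]
finger_gap: 1.002
grip_force: 0.0
```

Request:
arm_command --pt "0 0 0 0 1" --pt "0 0 0 0 1"

```text
time_s: 2.32
position: [0.5197, -0.2546, 0.2501]
tool_rot: [0.232, -3.132, -0.001]
contact_force: [0.9, 0.4, 0.2]
finger_gap: 1.0
grip_force: 0.0
```

```bash
python3 -c "
from h import *
go(.52,-.256,.25,188.4)
shot('wrist','w_car')"
```

```text
t 2.3167 pos [ 0.5197 -0.2546  0.2501] az -171.51 shift [-0.0001 -0.0014  0.0001] turn 0.09 F [0.9 0.4 0.2] tilt [-6.e-04  7.e-04 -1.e+00] gap 1.0 grip 0.0
```

View pics/w_car.png

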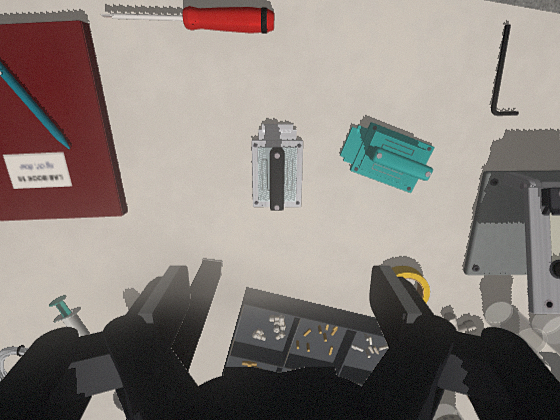

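The carrier is upright in the picture, with its grip bar at (277,180) and its tongue up at (277,130). I'll measure the bar and the plate.

Run:
```python
from h import *
p,W=load("w_car"); z=np.load("/tmp/w_car.npz");K,T=z["K"],z["T"]
k=np.zeros(p.shape[:2],bool); k[118:215,245:308]=1
Z=W[...,2]
m=k&(p.max(2)<80)&(Z>.03); N,l,st,ce=cv2.connectedComponentsWithStats(m.astype(np.uint8)); i=1+st[1:,4].argmax(); m=l==i
q=W[m]; print("bar",st[i],np.median(q[:,2]))
def rays(uv,h):
    d=np.c_[(uv[:,0]-K[0,2])/K[0,0],-(uv[:,1]-K[1,2])/K[1,1],-np.ones(len(uv))]@T[:3,:3].T; o=T[:3,3]
    return (o+d*((h-o[2])/d[:,2])[:,None])[:,:2]
uv=np.argwhere(m)[:,::-1].astype(float); t=rays(uv,.042)
print("bar rect",cv2.minAreaRect((t*1000).astype(np.float32)), t.mean(0))
m=k&(Z>.003)&(Z<.012); uv=np.argwhere(m)[:,::-1].astype(float); t=rays(uv,.006); print("plate",cv2.minAreaRect((t*1000).astype(np.float32)))
a=np.radians(8.45); t=t@np.array([[np.cos(a),-np.sin(a)],[np.sin(a),np.cos(a)]]); print("ext",np.percentile(t,[0.5,99.5],axis=0))
```

```text
bar [270 149  14  61 774] 0.04121064221908444
bar rect ((521.5576782226562, -256.2668762207031), (66.79385375976562, 14.448909759521484), 7.9461870193481445) [ 0.52113495 -0.25656214]
plate ((514.310302734375, -257.3609619140625), (98.33563995361328, 59.82145309448242), 8.447632789611816)
ext [[ 0.42175206 -0.35963219]
 [ 0.52007717 -0.30056476]]
```

The plate (98x60) and bar (67x14, z=0.041) agree with the given sizes. The grasp point is (0.5225, -0.256), yaw 8.4°.

Request:
arm_command --pt "-0.0025 -0.0015 0.219 0 1" --pt "-0.0025 -0.0015 0.219 0 1" --pt "-0.0025 -0.0015 0.219 0 1" --pt "-0.0025 -0.0015 0.219 0 1" --pt "-0.0025 -0.0015 0.219 0 1" --pt "-0.0025 -0.0015 0.219 0 1" --pt "-0.0025 -0.0015 0.219 0 1" --pt "-0.0025 -0.0015 0.219 0 0.2" --force 25

```text
time_s: 3.03
position: [0.5229, -0.2547, 0.032]
tool_rot: [0.236, -3.133, -0.0]
contact_force: [-0.1, -0.2, -0.2]
finger_gap: 0.88
grip_force: 0.0
```

Request:
arm_command --pt "0 0 0 0 -1" --pt "0 0 0 0 -1" --pt "0 0 0 0 -1" --pt "0 0 0 0 -1" --pt "0 0 0 0 -1" --pt "0 0 0 0 -1" --pt "0 0 0 0 -1" --pt "0 0 0 0 -1" --force 25

```text
time_s: 3.7
position: [0.5229, -0.2564, 0.0322]
tool_rot: [-0.233, 3.132, -0.001]
contact_force: [-1.1, 1.8, 7.7]
finger_gap: 0.183
grip_force: 26.9
```

```bash
python3 -c "
from h import *
go(.5225,-.256,.031,188.4)
z=np.load('/tmp/seat.npz');s=z['seat'];B=z['B']
def tcp(tx,h=0.033):
    # carrier flush: toe at seat x=tx; grip at +59 along x, h above face; TCP 2 mm lower
    return s+B[0]*(tx+.059)+B[2]*h-[0,0,.002]
for tx in (.04,.035,.03,0): print(tx,tcp(tx).round(4))"
```

```text
t 3.7 pos [ 0.5229 -0.2564  0.0322] az -171.49 shift [0.0004 0.0004 0.0012] turn 0.11 F [-1.1  1.8  7.7] tilt [ 1.1e-03 -5.0e-04 -1.0e+00] gap 0.183 grip 26.9
0.04 [0.571  0.0651 0.1238]
0.035 [0.5664 0.0645 0.122 ]
0.03 [0.5617 0.0638 0.1202]
0 [0.534  0.0597 0.1094]
```

Request:
arm_command --pt "0 0 -0.02 0 -1" --pt "0 0 -0.06 0 -1" --pt "0 0 -0.1 0 -1" --pt "0 0 -0.14 0 -1" --pt "0 0 -0.165 0 -1" --pt "0 0 -0.165 0 -1"

```text
time_s: 4.2
position: [0.5242, -0.2573, 0.202]
tool_rot: [-0.233, 3.127, -0.008]
contact_force: [0.3, -1.1, -1.9]
finger_gap: 0.186
grip_force: 25.6
```

Request:
arm_command --pt "-0.01 0.033 0 0.1 -1" --pt "-0.022 0.072 0 0.1 -1" --pt "-0.034 0.11 0 0.1 -1" --pt "-0.046 0.15 0 0.1 -1" --pt "-0.058 0.19 0 0.1 -1" --pt "-0.07 0.23 0 0.1 -1" --pt "-0.082 0.27 0 0.1 -1" --pt "-0.095 0.311 0 0.1 -1"

```text
time_s: 4.87
position: [0.5698, 0.0658, 0.1959]
tool_rot: [0.23, -3.132, -0.0]
contact_force: [0.8, -0.1, -1.7]
finger_gap: 0.181
grip_force: 25.7
```

Request:
arm_command --pt "0 0 0.03 0 -1" --pt "0 0 0.03 0 -1" --pt "0 0 0.03 0 -1"

```text
time_s: 5.12
position: [0.5691, 0.0638, 0.1654]
tool_rot: [0.231, -3.13, -0.0]
contact_force: [0.8, -0.9, -1.5]
finger_gap: 0.184
grip_force: 25.7
```

```bash
python3 -c "
from h import *
go(.571,.0651,.1238,188.4)
shot('wrist','w_held')"
```

```text
t 5.1167 pos [0.5691 0.0638 0.1654] az -171.55 shift [-0.0022  0.001   0.0416] turn 0.05 F [ 0.8 -0.9 -1.5] tilt [-3.4e-03 -1.0e-04 -1.0e+00] gap 0.184 grip 25.7
```

View pics/w_held.png

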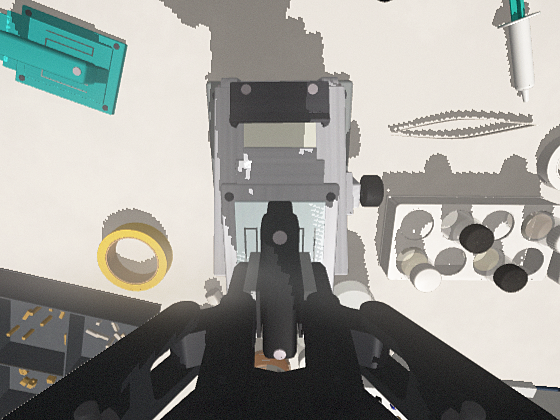

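The carrier is held square, with its tongue at (280,165) over the face. I'll measure the tongue and plate in the seat frame.

```bash
cat >> h.py <<'E'
def held(f,rt=(153,178),rp=(205,235),ct=(245,315)):
    p,W=load(f); z=np.load("/tmp/seat.npz"); Q=(W-z["seat"])@z["B"].T*1000
    for v in range(100,245,5):
        a=Q[v,ct[0]:ct[1]]; print(v,np.nanmedian(a,0).round(1),np.nanmedian(W[v,ct[0]:ct[1],2])*1000//.1/10,end=" | ")
    print()
E
python3 - <<'E'
from h import *
held("w_held")
p,W=load("w_held"); z=np.load("/tmp/seat.npz"); Q=(W-z["seat"])@z["B"].T*1000
for v in(160,168,192,197):
    c=[u for u in range(200,360) if Q[v,u,2]>22]; print(v,c[0],c[-1],Q[v,c[0]].round(1),Q[v,c[-1]].round(1))
E
```

```text
100 [ 2.2 -0.3 11.9] 71.2 | 105 [ 5.5 -0.3 11.7] 72.3 | 110 [ 8.9 -0.3 11.8] 73.6 | 115 [12.5 -0.3 12.7] 75.7 | 120 [16.4 -0.3 14.4] 78.6 | 125 [15.3 -0.3  0. ] 64.8 | 130 [18.8 -0.3  0.2] 66.2 | 135 [22.3 -0.3  0. ] 67.4 | 140 [25.9  0.   0.2] 68.8 | 145 [29.3 -0.3  0. ] 69.9 | 150 [47.6  0.1 64.7] 136.8 | 155 [49.9 -0.2 63.8] 136.8 | 160 [52.1 -0.2 62.8] 136.7 | 165 [54.4  0.1 62. ] 136.7 | 170 [56.8 -0.2 61. ] 136.7 | 175 [59.1  0.1 60.2] 136.7 | 180 [61.5 -0.2 59.2] 136.7 | 185 [64.1 -0.2 59.6] 137.9 | 190 [66.6 -0.2 59.3] 138.6 | 195 [69.  -0.2 58.6] 138.8 | 200 [71.4 -0.2 57.5] 138.6 | 205 [74.   0.1 58.9] 140.9 | 210 [76.5  0.1 58. ] 140.9 | 215 [79.  -0.1 57.6] 141.5 | 220 [81.6 -0.1 81.7] 164.9 | 225 [83.7 -0.1 88.5] 171.9 | 230 [85.7 -0.1 88.7] 172.9 | 235 [87.7 -0.1 88.2] 173.2 | 240 [89.8  0.1 87.3] 173.1 | 
160 236 323 [ 52.2 -21.5  63. ] [52.1 21.2 62.9]
168 237 323 [ 55.6 -21.4  60.1] [55.9 21.3 61.5]
192 221 339 [ 67.5 -29.5  58.6] [67.5 29.6 58.9]
197 221 338 [ 70.  -29.7  57.7] [69.9 29.4 57.2]
```

Held geometry: level, centred (y≈0), tip 59 mm ahead of the grip, all as expected. The wrist can't tilt, so the carrier has to pivot in the pads as its heel meets the face. I'll lay it with the toe at about 28 mm.

Request:
arm_command --pt "0.01 0 0.01 0 -1" --pt "0.01 0 0.028 0 -1" --pt "0.01 0 0.031 0 -1" --pt "0.01 0 0.033 0 -1" --pt "0.01 0 0.035 0 -1" --pt "0.01 0 0.037 0 -1" --pt "0.01 0 0.039 0 -1" --pt "0.01 0 0.039 0 -1" --force 20

```text
time_s: 5.83
position: [0.5589, 0.0609, 0.1292]
tool_rot: [0.228, -3.131, 0.002]
contact_force: [-17.5, -6.1, 17.3]
finger_gap: 0.186
grip_force: 29.8
```

```bash
python3 -c "
from h import *
go(.5593,.0635,.1211,188.4)
shot('wrist','w_a');held('w_a')"
```

```text
t 5.8333 pos [0.5589 0.0609 0.1292] az -171.68 shift [-0.0008  0.0026  0.0081] turn -0.08 F [-17.5  -6.1  17.3] tilt [-0.002  -0.0016 -1.    ] gap 0.186 grip 29.8
100 [-8.8 -1.7 11.9] 67.3 | 105 [-6.  -1.4 11.8] 68.1 | 110 [-3.1 -1.7 11.9] 69.3 | 115 [-0.2 -2.  11.8] 70.3 | 120 [ 2.6 -1.7 11.7] 71.2 | 125 [ 5.4 -1.7 11.8] 72.2 | 130 [ 8.3 -1.7 11.7] 73.3 | 135 [11.2 -1.7 12. ] 74.5 | 140 [14.5 -1.7 13.9] 77.6 | 145 [17.2 -1.7 13.2] 77.9 | 150 [23.8 -1.6 30.2] 96.1 | 155 [26.2 -1.7 29.6] 96.4 | 160 [28.6 -1.7 28.9] 96.6 | 165 [31.  -1.9 28.1] 96.7 | 170 [33.4 -1.7 27.5] 96.9 | 175 [35.9 -1.4 26.8] 97.3 | 180 [38.4 -1.9 26.2] 97.6 | 185 [40.9 -1.7 26.5] 98.8 | 190 [43.5 -1.7 26.8] 99.9 | 195 [46.  -1.7 26.1] 100.1 | 200 [48.5 -2.  25.3] 100.3 | 205 [51.2 -1.7 26.9] 102.8 | 210 [53.7 -1.6 26.7] 103.5 | 215 [56.6 -1.6 49. ] 125.4 | 220 [58.8 -1.6 58. ] 134.6 | 225 [60.9 -1.5 57.7] 135.1 | 230 [62.9 -1.6 57.5] 135.6 | 235 [65.  -1.4 56.7] 135.6 | 240 [67.  -1.6 56.6] 136.2 |
```

Heel friction nearly jams the pivot (Fx -17, Fz 17). If I move downslope while lowering, that friction will help rotate the carrier instead, so I'll back off up the slope and come down diagonally.

Request:
arm_command --pt "0 0 -0.012 0 -1" --pt "-0.012 0 -0.012 0 -1" --pt "-0.022 0 -0.01 0 -1" --pt "-0.022 0 -0.01 0 -1"

```text
time_s: 6.22
position: [0.5843, 0.065, 0.138]
tool_rot: [-0.229, 3.131, -0.0]
contact_force: [-0.5, -0.3, -1.6]
finger_gap: 0.181
grip_force: 27.1
```

```bash
python3 -c "
from h import *
go(.5805,.0665,.1364,188.4)
shot('wrist','w_b');held('w_b')"
```

```text
t 6.2167 pos [0.5843 0.065  0.138 ] az -171.64 shift [0.0035 0.0021 0.0016] turn -0.04 F [-0.5 -0.3 -1.6] tilt [ 0.002 -0.    -1.   ] gap 0.181 grip 27.1
100 [14.4 -1.4 -0. ] 64.5 | 105 [17.5 -1.4  0. ] 65.7 | 110 [20.5 -1.4  0.1] 66.7 | 115 [23.5 -1.1  0.2] 67.9 | 120 [26.6 -1.4  0.2] 69.0 | 125 [29.5 -1.4  0.1] 70.0 | 130 [32.5 -1.4 -0.1] 71.0 | 135 [35.6 -1.7  0.1] 72.2 | 140 [38.6 -1.4 -0. ] 73.2 | 145 [41.6 -1.4  0.2] 74.4 | 150 [51.  -1.3 29.2] 104.9 | 155 [53.4 -1.6 28.4] 105.0 | 160 [55.8 -1.6 27.8] 105.3 | 165 [58.2 -1.1 27.3] 105.7 | 170 [60.6 -1.3 26.3] 105.7 | 175 [63.1 -1.3 25.6] 105.9 | 180 [65.6 -1.1 25.2] 106.5 | 185 [68.2 -1.3 25.6] 107.7 | 190 [70.7 -1.3 25.9] 108.9 | 195 [73.2 -1.3 24.9] 108.9 | 200 [75.7 -1.3 24.5] 109.4 | 205 [78.3 -1.3 25.9] 111.6 | 210 [80.9 -1.3 25.7] 112.4 | 215 [83.7 -1.3 47.6] 133.9 | 220 [85.9 -1.2 56.4] 142.9 | 225 [87.9 -1.2 56.8] 144.0 | 230 [90.  -1.2 56.3] 144.2 | 235 [92.  -1.  55.7] 144.4 | 240 [94.1 -1.3 55.1] 144.6 |
```

Request:
arm_command --pt "0.002 0.001 0.004 0 -1" --pt "0.006 0.001 0.007 0 -1" --pt "0.01 0.001 0.01 0 -1" --pt "0.014 0.001 0.0125 0 -1" --pt "0.018 0.001 0.0145 0 -1" --pt "0.021 0.001 0.016 0 -1" --pt "0.023 0.001 0.017 0 -1" --force 20

```text
time_s: 6.85
position: [0.5597, 0.0631, 0.1214]
tool_rot: [-0.23, 3.13, -0.0]
contact_force: [3.6, 0.1, 9.7]
finger_gap: 0.187
grip_force: 29.9
```

```bash
python3 -c "
from h import *
go(.5593,.0635,.1211,188.4)
shot('wrist','w_c');held('w_c')"
```

```text
t 6.85 pos [0.5597 0.0631 0.1214] az -171.59 shift [0.0004 0.0005 0.0003] turn 0.01 F [3.6 0.1 9.7] tilt [ 3.3e-03  2.0e-04 -1.0e+00] gap 0.187 grip 29.9
100 [-7.3  0.3 11.7] 67.6 | 105 [-4.6  0.3 11.8] 68.7 | 110 [-1.9  0.3 11.8] 69.6 | 115 [ 0.9  0.3 11.7] 70.6 | 120 [ 3.5  0.  11.7] 71.4 | 125 [ 6.2  0.3 11.6] 72.4 | 130 [ 9.   0.3 11.7] 73.5 | 135 [11.9  0.3 12.5] 75.2 | 140 [15.   0.  14.1] 77.9 | 145 [17.3  0.3 12.6] 77.3 | 150 [17.2  0.2  0. ] 65.5 | 155 [20.1  0.2  0.1] 66.7 | 160 [22.9  0.2  0.1] 67.6 | 165 [27.3  0.   8.9] 77.5 | 170 [30.1  0.3  8.9] 78.5 | 175 [32.7  0.3  8.6] 79.1 | 180 [35.4 -0.   8.5] 80.0 | 185 [38.2  0.3  8.6] 81.0 | 190 [40.9  0.3  8.3] 81.8 | 195 [43.6  0.3  8. ] 82.5 | 200 [46.4  0.5  9.9] 85.3 | 205 [49.   0.3  9.6] 85.9 | 210 [51.7  0.3  9.8] 87.0 | 215 [54.4  0.4 12.4] 90.5 | 220 [57.   0.6 44.2] 121.1 | 225 [59.1  0.4 43.5] 121.2 | 230 [61.3  0.4 43.4] 121.8 | 235 [63.4  0.6 43.6] 122.8 | 240 [65.5  0.6 43.3] 123.3 |
```

It's almost flush now: toe at x≈26, tongue top 8.9 mm above the face, y≈0. It needs about 2 mm more down at the toe before entering under the lip.

Request:
arm_command --pt "0 0 0.0015 0 -1" --pt "0.001 0 0.003 0 -1" --pt "0.002 0 0.0045 0 -1" --pt "0.002 0 0.0045 0 -1"

```text
time_s: 7.23
position: [0.5584, 0.0628, 0.1185]
tool_rot: [-0.23, 3.128, -0.001]
contact_force: [-2.7, 0.8, 30.3]
finger_gap: 0.179
grip_force: 33.5
```

```bash
python3 -c "
from h import *
go(.5593,.0635,.1211,188.4)
shot('wrist','w_d');held('w_d')"
```

```text
t 7.2333 pos [0.5584 0.0628 0.1185] az -171.58 shift [-0.001   0.0005 -0.0026] turn 0.02 F [-2.7  0.8 30.3] tilt [ 5.6e-03  1.0e-04 -1.0e+00] gap 0.179 grip 33.5
100 [-8.7  0.5 11.8] 67.2 | 105 [-6.   0.2 11.8] 68.1 | 110 [-3.3  0.2 11.6] 69.0 | 115 [-0.6  0.2 11.9] 70.2 | 120 [ 2.1  0.2 11.9] 71.2 | 125 [ 4.7  0.2 11.8] 72.1 | 130 [ 7.4  0.2 11.6] 72.8 | 135 [10.  -0.1 11.6] 73.8 | 140 [13.   0.2 13. ] 76.1 | 145 [16.   0.2 14.5] 78.6 | 150 [15.5  0.2  0.1] 65.0 | 155 [18.3  0.2  0.1] 66.0 | 160 [21.1  0.5 -0. ] 66.9 | 165 [24.   0.2  0.1] 68.1 | 170 [27.3  0.2  3.7] 72.6 | 175 [30.1  0.2  3.8] 73.7 | 180 [32.9 -0.1  3.8] 74.7 | 185 [35.6  0.2  3.7] 75.6 | 190 [38.4  0.2  3.9] 76.8 | 195 [41.1 -0.1  3.7] 77.6 | 200 [43.9  0.2  3.8] 78.7 | 205 [46.7  0.2  5.9] 81.6 | 210 [49.4  0.2  5.8] 82.6 | 215 [52.1  0.3  7.5] 85.1 | 220 [54.6  0.3 39.4] 115.8 | 225 [56.8  0.5 40.5] 117.6 | 230 [59.   0.1 39.4] 117.3 | 235 [61.1  0.3 39.3] 117.9 | 240 [63.2  0.3 40. ] 119.3 |
```

Now it's flush (tongue top at 3.8 mm) and pressed with 30 N. I'll ease off a little and slide down the slope.

Request:
arm_command --pt "0.002 0 -0.0005 0 -1" --pt "0.0045 0 0.0005 0 -1" --pt "0.007 0 0.0015 0 -1" --pt "0.0095 0 0.0025 0 -1" --pt "0.012 0 0.0033 0 -1" --pt "0.0145 0 0.0043 0 -1" --pt "0.017 0 0.0053 0 -1" --pt "0.019 0 0.006 0 -1"

```text
time_s: 7.95
position: [0.5391, 0.06, 0.111]
tool_rot: [-0.23, 3.13, -0.0]
contact_force: [2.2, 0.3, 9.4]
finger_gap: 0.182
grip_force: 30.7
```

```bash
python3 -c "
from h import *
go(.534,.0597,.1094,188.4)
shot('wrist','w_e');held('w_e')"
```

```text
t 7.95 pos [0.5391 0.06   0.111 ] az -171.59 shift [0.0051 0.0004 0.0016] turn 0.01 F [2.2 0.3 9.4] tilt [ 3.5e-03  1.0e-04 -1.0e+00] gap 0.182 grip 30.7
100 [-51.2   0.1 -44.3] -0.5 | 105 [-48.    0.1 -45.6] -0.5 | 110 [-44.9  -0.3 -47. ] -0.7 | 115 [-41.6   0.1 -48.1] -0.5 | 120 [-37.6   0.4 -47. ] 2.0 | 125 [-32.2   0.1 -41.1] 9.4 | 130 [-18.    0.2  -3.7] 49.4 | 135 [-15.    0.2  -3.3] 50.9 | 140 [-8.3 -0.  11.7] 67.2 | 145 [-5.6  0.3 11.8] 68.3 | 150 [-2.9  0.2 11.9] 69.4 | 155 [-0.3 -0.3 11.8] 70.3 | 160 [ 2.4  0.2 11.8] 71.2 | 165 [ 5.   0.2 11.8] 72.2 | 170 [ 7.6  0.2 11.6] 73.0 | 175 [10.3  0.3 11.8] 74.0 | 180 [13.1  0.3 13.1] 76.2 | 185 [15.8 -0.  14.5] 78.5 | 190 [17.4  0.2  3.8] 69.2 | 195 [20.2  0.2  3.7] 70.0 | 200 [22.9  0.2  3.8] 71.2 | 205 [25.8  0.2  6. ] 74.2 | 210 [28.5  0.2  5.7] 74.9 | 215 [31.2  0.3  7. ] 77.1 | 220 [33.8  0.3 39.8] 108.6 | 225 [35.9  0.6 40. ] 109.6 | 230 [38.1  0.3 40.2] 110.5 | 235 [40.2  0.3 40. ] 111.1 | 240 [42.4  0.3 39.9] 111.8 |
```

The tongue is under the lip with its tip about 6.5 mm from the stop, flush and centred. I'll do the last stretch gently.

Request:
arm_command --pt "0.0015 0 0.001 0 -1" --pt "0.003 0 0.002 0 -1" --pt "0.0045 0 0.003 0 -1" --pt "0.0055 0 0.0035 0 -1" --pt "0.0065 0 0.004 0 -1" --pt "0.0065 0 0.004 0 -1"

```text
time_s: 8.5
position: [0.536, 0.0592, 0.1097]
tool_rot: [-0.23, 3.122, -0.001]
contact_force: [8.1, 2.7, 35.7]
finger_gap: 0.184
grip_force: 34.3
```

```bash
python3 -c "
from h import *
go(.534,.0597,.1094,188.4)
shot('wrist','w_f');held('w_f')
p,W=load('w_f'); z=np.load('/tmp/seat.npz'); Q=(W-z['seat'])@z['B'].T*1000
for c in (232,245,315,328): 
  a=Q[196:235,c]; i=np.where((a[:,2]>5)&(a[:,0]>17))[0][0]; print(c,i+196,a[i-1].round(1),a[i].round(1))
"
```

```text
t 8.5 pos [0.536  0.0592 0.1097] az -171.58 shift [0.0019 0.0008 0.0003] turn 0.02 F [ 8.1  2.7 35.7] tilt [ 1.140e-02  5.000e-04 -9.999e-01] gap 0.184 grip 34.3
100 [-53.4  -0.  -43.7] -0.6 | 105 [-50.2  -0.4 -44.8] -0.5 | 110 [-47.1  -0.7 -46.2] -0.7 | 115 [-43.9  -0.7 -47.5] -0.8 | 120 [-40.6  -0.4 -48.4] -0.4 | 125 [-35.   -0.4 -41.9] 7.7 | 130 [-31.4  -0.4 -41.5] 9.3 | 135 [-18.   -0.2  -3.5] 49.5 | 140 [-15.   -0.2  -3.2] 50.9 | 145 [-8.7 -0.4 11.9] 67.4 | 150 [-6.  -0.1 12.1] 68.4 | 155 [-3.4 -0.1 11.9] 69.2 | 160 [-0.8 -0.1 11.8] 70.0 | 165 [ 1.9 -0.1 11.8] 71.1 | 170 [ 4.5  0.1 11.8] 72.0 | 175 [ 7.1  0.1 11.9] 73.0 | 180 [ 9.7  0.1 11.8] 73.9 | 185 [12.4 -0.1 12.7] 75.7 | 190 [15.2 -0.1 14.2] 78.0 | 195 [17.  -0.4  3.8] 69.0 | 200 [19.8 -0.2  3.7] 69.9 | 205 [22.6  0.1  5.7] 72.7 | 210 [25.3 -0.1  5.9] 73.9 | 215 [28.  -0.   7.3] 76.2 | 220 [30.3 -0.  38.9] 106.5 | 225 [32.4 -0.  39.5] 107.9 | 230 [34.6 -0.  39.8] 108.9 | 235 [36.8 -0.  39.5] 109.4 | 240 [38.9 -0.  39.4] 110.1 | 
232 202 [ 20.4 -26.    4.9] [ 21.  -25.8   5.9]
245 201 [ 19.8 -19.    4.4] [ 20.4 -18.9   5. ]
315 200 [19.1 19.5  1.6] [19.8 19.1  5.2]
328 201 [19.5 27.1 -1.2] [20.4 26.1  5.3]
```

The tip is about 2 mm from the stop, and friction under 36 N of press is holding it. I'll ease the press and push on along the slope.

Request:
arm_command --pt "0 0 -0.002 0 -1" --pt "0.0015 0 -0.002 0 -1" --pt "0.003 0 -0.001 0 -1" --pt "0.004 0 -0.0005 0 -1" --pt "0.004 0 -0.0005 0 -1"

```text
time_s: 8.97
position: [0.5336, 0.0589, 0.1101]
tool_rot: [-0.23, 3.119, 0.001]
contact_force: [19.2, 6.4, 25.4]
finger_gap: 0.182
grip_force: 32.9
```

```bash
cat > m.py <<'E'
from h import *
import sys
f=sys.argv[1]; go(.534,.0597,.1094,188.4); shot('wrist',f)
p,W=load(f); z=np.load('/tmp/seat.npz'); Q=(W-z['seat'])@z['B'].T*1000
for c in (232,245,315,328): 
  a=Q[196:235,c]; i=np.where((a[:,2]>5)&(a[:,0]>17))[0][0]; print(c,i+196,a[i-1].round(1),a[i].round(1))
for v in (198,202,209,211): print(v,np.nanmedian(Q[v,240:255],0).round(1),np.nanmedian(Q[v,305:320],0).round(1))
b=p[185:260,225:335]; print('lip edge x',[Q[v,280].round(1).tolist() for v in range(185,198,3)])
E
python3 m.py w_g
```

```text
t 8.9667 pos [0.5336 0.0589 0.1101] az -171.56 shift [-0.0006  0.0007  0.0007] turn 0.04 F [19.2  6.4 25.4] tilt [ 0.0139  0.0014 -0.9999] gap 0.182 grip 32.9
232 198 [ 16.6 -24.7  14.1] [ 17.1 -24.5  14.9]
245 199 [ 17.  -18.1  12.3] [ 17.5 -18.   13.3]
315 198 [16.6 18.2 15. ] [17.  18.3 13.8]
328 202 [17.9 27.4 -1.5] [18.8 26.3  5.5]
198 [ 17.  -17.1  13.2] [17.  16.8 13.3]
202 [ 18.7 -17.8   4.3] [18.7 17.7  4.9]
209 [ 22.6 -17.6   6. ] [22.6 17.5  6.3]
211 [ 23.7 -17.7   6.2] [23.7 17.5  6.3]
lip edge x [[10.0, 0.2, 11.2], [11.7, 0.2, 12.2], [13.4, 0.2, 13.6], [15.0, 0.2, 13.8], [16.6, 0.2, 14.8]]
```

The tip is at the stop (along-slope reaction ≈ 28 N). I'll shift the load from pushing to pressing and check it's flush over the plate's visible length.

Request:
arm_command --pt "-0.001 0 0.0005 0 -1" --pt "-0.002 0.0005 0.001 0 -1" --pt "-0.002 0.0005 0.001 0 -1" --pt "-0.002 0.0005 0.001 0 -1"

```text
time_s: 9.35
position: [0.5345, 0.0591, 0.109]
tool_rot: [-0.23, 3.121, -0.002]
contact_force: [12.2, 0.5, 31.3]
finger_gap: 0.179
grip_force: 33.8
```

```bash
cat >> m.py <<'E'
m=np.zeros(p.shape[:2],bool); m[200:275,218:240]=1; m[200:275,322:343]=1
q=Q[m&(Q[...,2]>3)&(Q[...,2]<12)&(Q[...,0]>19)]; q=q[~np.isnan(q[:,0])]
A=np.c_[q[:,:2],np.ones(len(q))]
for _ in range(4):
    k=np.linalg.lstsq(A,q[:,2],rcond=None)[0]; e=abs(q[:,2]-A@k); g=e<2*e.std()+.3; A,q=A[g],q[g]
print('plane slope',k.round(4),'range',q.min(0),q.max(0),len(q),'top z at toe/heel',k[2],k[2]+100*k[0])
E
python3 m.py w_h
```

```text
t 9.35 pos [0.5345 0.0591 0.109 ] az -171.58 shift [ 0.0004  0.0007 -0.0004] turn 0.02 F [12.2  0.5 31.3] tilt [ 1.190e-02 -3.000e-04 -9.999e-01] gap 0.179 grip 33.8
232 197 [ 16.6 -24.5  14.1] [ 17.1 -24.5  13.7]
245 197 [ 16.6 -17.8  13.8] [ 17.1 -17.8  13.9]
315 197 [16.5 18.3 13.1] [17.  18.3 13.3]
328 197 [16.6 24.9 14.2] [17.  25.  13.2]
198 [ 17.5 -17.   11.6] [17.  17.6  3.9]
202 [ 19.3 -17.7   5.6] [19.3 17.5  5.3]
209 [ 23.1 -17.7   5.8] [23.1 17.4  5.5]
211 [ 24.2 -17.7   5.9] [24.1 17.4  5.9]
lip edge x [[10.7, 0.2, 11.9], [12.3, 0.2, 11.8], [14.0, 0.2, 13.6], [15.6, 0.2, 14.5], [17.1, 0.2, 13.4]]
plane slope [-1.5000e-03 -1.0000e-03  6.0183e+00] range [ 19.25417221 -29.56819121   5.14803516] [57.88678549 29.92710239  6.75995792] 1322 top z at toe/heel 6.018257564314399 5.8677548447204115
```

View pics/w_h.png

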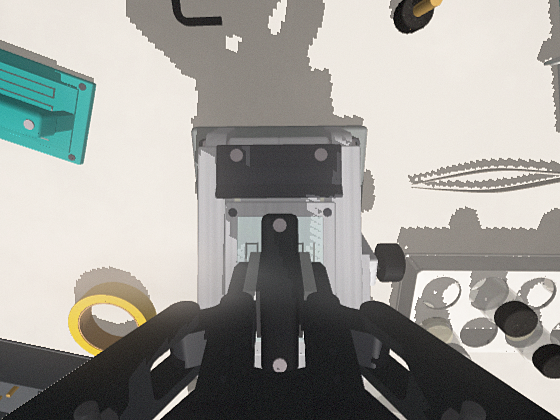

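The picture shows the carrier seated under the lip, straight and centred. The plate is flush (slope 0.0015 rad, top 6.0 mm at the toe and 5.9 mm at the heel) and pressed with about 31 N. I'll let it settle and hand in.

Request:
arm_command --pt "0 0 0 0 -1" --pt "0 0 0 0 -1" --pt "0 0 0 0 -1" --pt "0 0 0 0 -1"

```text
time_s: 9.73
position: [0.5345, 0.0591, 0.109]
tool_rot: [-0.23, 3.121, -0.002]
contact_force: [12.6, 1.1, 31.3]
finger_gap: 0.181
grip_force: 33.8
```

```bash
python3 m.py w_i && python3 -c "
from h import *
print(order.sign_off())"
```

```text
t 9.7333 pos [0.5345 0.0591 0.109 ] az -171.59 shift [ 0.0004  0.0007 -0.0004] turn 0.01 F [12.6  1.1 31.3] tilt [ 1.190e-02 -3.000e-04 -9.999e-01] gap 0.181 grip 33.8
232 197 [ 16.6 -24.4  14.7] [ 17.  -24.6  13.3]
245 198 [ 17.  -18.   12.3] [ 17.5 -18.   12.4]
315 197 [16.5 18.2 13.8] [17.  18.3 13.1]
328 203 [19.2 26.2  4.9] [19.8 26.2  5.2]
198 [ 17.5 -17.   12. ] [17.  17.6  3.7]
202 [ 19.3 -17.6   5.8] [19.2 17.5  5.4]
209 [ 23.1 -17.6   5.8] [23.  17.4  5.6]
211 [ 24.1 -17.6   5.8] [24.1 17.4  5.5]
lip edge x [[10.6, 0.2, 11.6], [12.3, 0.2, 12.3], [13.9, 0.2, 13.0], [15.5, 0.2, 14.2], [17.2, 0.2, 15.4]]
plane slope [-3.6000e-03 -2.0000e-03  6.0482e+00] range [ 19.23704123 -29.59625882   5.03810039] [58.00789548 29.89087619  6.78019275] 1306 top z at toe/heel 6.048233144486802 5.690113256597707
the job is handed in; nothing more can be done
None
```

I handed the job in at 9.7 s: the carrier's tongue measures home under the lip (tip within about 1 mm of the stop), flush on the face, still gripped and pressed with about 31 N; the sign-off gave no verdict, I judged the ports pushed in from the plate lying flush, and nothing went near the beakers.

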